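# Seat the polisher bowl and lay its retaining bar

## Robot

A 6-joint arm with a two-finger parallel gripper is mounted at the origin on a cart in front of the work surface, level with it; the furniture and walls round the work are solid. World frame = base frame: x ahead of the robot, y to its left, z up, the work surface at z = 0. Lengths are in m, angles in degrees, forces in N, time in s.
With the tool pointing down it reaches from about 0.35 to 0.875 m from the base axis. Payload 4.2 kg.
Tool frame: the origin (TCP) lies midway between the tips of the shut fingers; the grasp point (between the pads) lies 19 mm behind it; z points along the fingers, y is the direction in which the jaws open and shut (so a half turn about z gives the same grasp; the last joint's range is limited). The gripper opens to 87 mm and grips with 3 to 60 N. Pads are 19 mm wide; open, the fingers measure 117 mm over their backs; the gripper's body (75 mm by 190 mm) begins 51 mm behind the grasp point.
Start: joints at [-49.985, 22.042, 0.453, 0, -68.411, -14.817], TCP at [0.266, -0.565, 0.223] pointing down, gripper open.
Joint ranges: [-179.83, 179.83], [-69.29, 118.12], [-61.27, 80.66], [-181.25, 117.63], [-171.15, -9.14], [-177.46, 177.46]. Speed limits (degrees/s): [159.86, 159.86, 180, 180, 180, 180].

## Interface

Orientations are given as a 3x3 rotation matrix whose columns are the frame's x, y, z axes.
In Python, from station import sense, capture, get_calibration, finish_job, spot_in, spot_point gives the robot as it stands.
- The arm moves only by the shell command python3 -m inch 'ROWS'. ROWS is JSON, a list of rows, each an object with "fingers": the finger opening in cm, from 0 to 8.7; "delta_pos": the shift along the tool's x, y, z in cm, a list of three; "spin": the turn about the tool's z in degrees. In form: [{"fingers": fingers, "delta_pos": [dx, dy, dz], "spin": spin}, ...]. A call has 1 to 20 rows; each row is the pose to reach, as a shift and turn from the pose commanded when the call began, along the tool's axes at that moment; what a row does not reach only later rows make up. A row lasts 1/10 s, in which the tool goes at most 50 mm and 8.59 degrees, less where a joint would pass 70% of its speed; a pose out of reach is approached as far as the arm can. A call with a gripper value outside its range is refused whole. The fingers move at their own pace and stop on an object; the grip force is fixed at half the most. Time passes only in rows, so rows that repeat a pose let the fingers close. It gives the time, the measured TCP pose, the force and the opening at its end, in the units of the state.
- sense(): the state, without advancing time (a new reading comes with each control period).
- capture(name): name is "side" or "top" or "wrist"; returns the picture (384x512x3 uint8, red, green, blue); there is no depth.
- get_calibration(name): a dict with "K" (3x3 intrinsics, pixels), "dist" ([k1, k2, p1, p2, k3] as OpenCV has them; the pictures are not rectified), "T" (4x4, takes a point from camera to world coordinates). Camera axes: x right, y up, looking along -z (the intrinsics and any distortion apply to the point x, -y, -z); pixel columns grow to the right and rows downward; lengths in m; the calibration is good to about 2 mm. A picture is of the moment at which its call begins: read the wrist's pose just before it. get_calibration takes no time and is no camera call; for the wrist camera it gives the pose at the moment of the call.
- finish_job(): hands the job in, once; it reports no verdict.
Trained networks look in the newest picture that a camera, given by its name, has taken for a name from the list of things; names that differ only in an ending like _2 or _b are one class to them, and where a whole thing is asked for, a point or a joint stands for the part that bears it (a point fixed in the world has none). Each returns a list of dicts, best first, with "conf" (0 to 1); they miss things now and then, are a little off and sometimes report something else, mostly with a low value. They report only what shows in the picture. A call takes as long as a camera call. They do not tell look-alikes from the thing itself.
- spot_in(camera, target): "extent" ([left, top, right, bottom] as shares, 0 to 1, of the picture: columns of its width, rows of its height, round what is visible of it).
- spot_point(camera, target): "location" ([column, row] as shares, 0 to 1, of the picture: columns of its width, rows of its height: a listed point, or the origin of a listed thing).
The state is a dict: "time_s": time; "joints": joint angles; "joint_velocities": joint speeds; "effort": joint torques, N m; "tcp_pos": TCP position; "ee_rot": TCP orientation; "wrist_force": force on the tool from outside, world axes, zero at the start; "moment": the same for the moment, N m; "gripper_width": opening from 0.0 (shut) to 1.0 (fully open).
Only numpy, scipy, OpenCV 4.12 (cv2) and the standard library are available. Lean on these libraries where they do the work, as an engineer would, in place of code of your own. Each camera call takes 0.05 s, during which the arm holds its last target.

## Task

Get the bench polisher ready to run: set the lidded blue bowl on the grey base so that both brass pegs come up through the holes in its ears and it sits flat on the deck. Then lay the steel retaining bar, red grip upwards, across the two forked posts over the bowl, resting fully down in both forks and centred end to end. Keep the bowl upright throughout, and leave the oilstone, the loupe and the cork block where they are.

Things in the scene. Friction and masses are not known exactly. Their poses are not given: they have to be found in the camera images.
- polisher_base: Fixed low grey housing, 168 (x) x 196 (y) x 40 mm high with an aluminium deck; origin under its centre, z up, control panel at -x. On the deck at x = -62 and +62 mm, y = 0, stand brass pegs, 11 mm thick, 23 mm tall, top 8 mm tapering to 4 mm. At y = -80 and +80 mm, x = 0, stand dark posts, 16 mm wide in y, with forks that carry the bar; tops 141 mm above the table.
- base_seat (a point): Point on the deck midway between the pegs, 40 mm above the table: the bowl's origin belongs here. Axes as the base.
- base_bar_rest (a point): Point midway between the two forks at the height of their floors, 124 mm above the table: the bar's origin belongs here, the bar along y. Axes as the base. The fork slots run along y, about 34 mm wide at the floor, flaring upward; their cheeks are 17 mm high.
- bowl: Closed round blue bowl, white fixed lid, 98 mm across, 80 mm tall, about 0.45 kg; origin under its centre, z up. Two flat ears, 10 mm thick at the bottom, 30 mm wide, reach 80 mm out along x, with 16 mm through holes at x = -62 and +62 mm (either way round fits). Black bar grip on the lid: 20 mm thick (x), 50 mm long (y), 56 to 80 mm above the underside; pinch it across x.
- retaining_bar: Straight steel bar along its own y, 200 mm long, 22 mm wide (x), 16 mm thick, about 0.25 kg; red grip block in the middle of its upper side, 60 mm long, 22 mm wide, up to 36 mm above the underside. Origin under its centre, z up (grip up). Either way round fits. Starts flat on the table, grip up. In place, its underside is 4 mm above the bowl's grip.
- oilstone: Bystander: pale and grey sharpening stone, 50 mm wide, about 160 mm long, 25 mm high; origin under its centre. Loose; leave it.
- loupe: Bystander: black eye loupe, a small round cup with a brass ring, 41 mm across, 34 mm high; origin under its centre. Loose; leave it.
- burnishing_block: Bystander: brown cork block, 57 x 77 x 32 mm; origin under its centre. Loose; leave it.
Mind the look-alikes: they are no part of the job. Leave any purple look-alike of the retaining_bar alone.

How it is judged:
By the outcome, as a careful person would: the job done as asked, in the order asked, and still so for the second after the job is handed in, with the robot touching nothing.
It also fails if it takes over 67 s, if anything falls off the work surface, if the arm or the gripper's body presses on something with over 40 N, if the wrist force passes 120 N, or if a joint passes its speed limit or range.

## Working session

There is one attempt and no reset: what is moved stays moved. The work goes in short steps, Python scripts to look and compute and a shell command to move; the robot and the scene stay as the last step left them, time stands still between calls to the robot, and variables do not carry over. Pictures are saved under pics/ and viewed, and the job is handed in when it is done.

```bash
ls; mkdir -p pics; python3 - <<'E'
from station import *
import cv2,json
s=sense(); print(s)
for n in ["side","top","wrist"]:
    im=capture(n); cv2.imwrite(f"pics/{n}0.png",im[:,:,::-1])
    c=get_calibration(n); print(n,c["K"],c["dist"],c["T"])
    if n!="wrist":
        for t in ["polisher_base","bowl","retaining_bar","oilstone","loupe","burnishing_block"]:
            for r in spot_in(n,t)[:3]: 
                e=r["extent"]; print(n,t,round(r["conf"],2),[round(e[0]*512),round(e[1]*384),round(e[2]*512),round(e[3]*384)])
print(sense()["time_s"])
E
```

```text
pics
{'time_s': 0.0, 'joints': array([-4.99853547e+01,  2.20910491e+01,  3.80401962e-01, -2.78912811e-02,
       -6.84088368e+01, -1.48161318e+01]), 'joint_velocities': array([ 0.08569323, -0.10061905,  0.03114408,  0.06512632, -0.00243276,
       -0.07997927]), 'effort': array([-1.23021793e-03, -3.90670180e+01,  1.87403458e+01,  4.22008663e+00,
        1.09377541e-02, -1.91167092e-04]), 'tcp_pos': array([ 0.26586106, -0.56498966,  0.22146364]), 'ee_rot': array([[-9.04914503e-01, -4.25592238e-01, -9.94176497e-04],
       [-4.25593388e-01,  9.04912539e-01,  1.88816366e-03],
       [ 9.60549815e-05,  2.13174162e-03, -9.99997723e-01]]), 'wrist_force': array([ 0.24602975,  0.22782862, -0.30162438]), 'moment': array([-0.03027743, -0.05622638,  0.01190004]), 'gripper_width': 1.002954239182681}
side [[487.54181339   0.         256.4385718 ]
 [  0.         487.54181339 193.1938971 ]
 [  0.           0.           1.        ]] [-0.12043248  0.          0.          0.          0.        ] [[ 9.89274520e-01  9.47059347e-02 -1.11205707e-01  4.35507775e-01]
 [-1.46068212e-01  6.41266136e-01 -7.532
[... 985 characters left out ...]
 [115, 213, 146, 255]
top retaining_bar 0.97 [359, 212, 377, 268]
top retaining_bar 0.69 [309, 199, 316, 251]
top oilstone 0.65 [131, 146, 173, 173]
top loupe 0.59 [300, 160, 310, 168]
top burnishing_block 0.53 [199, 146, 218, 162]
wrist [[336.2827913    0.         254.2930775 ]
 [  0.         336.2827913  192.61860884]
 [  0.           0.           1.        ]] [-0.08629116  0.          0.          0.          0.        ] [[-4.26420098e-01 -8.70414786e-01 -2.46056905e-01  1.99751647e-01]
 [ 9.04525207e-01 -4.10407087e-01 -1.15759120e-01 -5.96975531e-01]
 [-2.25048160e-04 -2.71926688e-01  9.62317944e-01  3.83435143e-01]
 [ 0.00000000e+00  0.00000000e+00  0.00000000e+00  1.00000000e+00]]
0.75
```

View pics/top0.png

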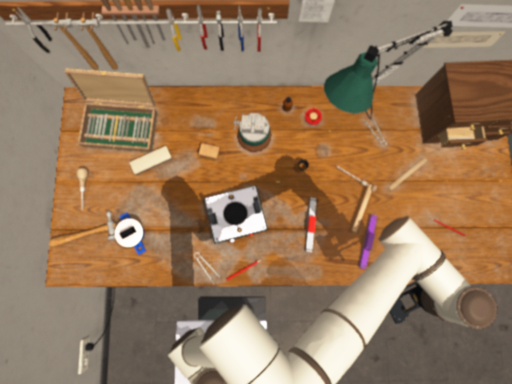

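View pics/side0.png

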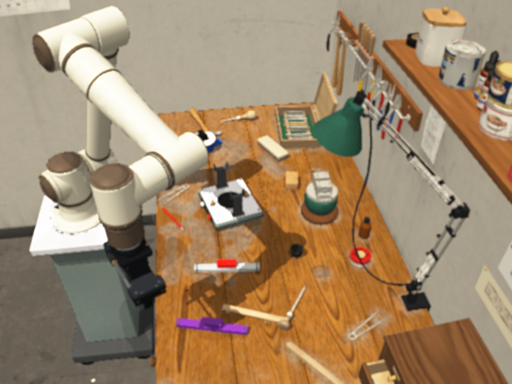

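View pics/wrist0.png

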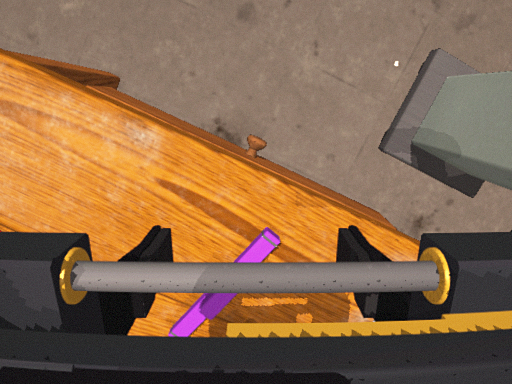

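Top view candidates: the bowl is the blue/white round at (129,233); the teal drum at (254,130) is a distractor. The bar is the steel one with the red grip at (311,224); the purple look-alike is at (368,240). The base is at (235,213). Next I'll check close crops and measure.

```bash
cat > h.py <<'E'
import numpy as np,cv2
from station import *
def ray(cal,uv):
    p=cv2.undistortPoints(np.array([[uv]],float),cal["K"],cal["dist"])[0,0]
    d=cal["T"][:3,:3]@np.array([p[0],-p[1],-1]); return cal["T"][:3,3],d
def px2w(cal,uv,z):
    o,d=ray(cal,uv); return o+d*(z-o[2])/d[2]
def w2px(cal,P):
    P=np.atleast_2d(np.array(P,float)); T=cal["T"]; c=(P-T[:3,3])@T[:3,:3]
    c=c*np.array([1,-1,-1]); return cv2.projectPoints(c,np.zeros(3),np.zeros(3),cal["K"],np.array(cal["dist"]))[0][:,0]
def tri(c1,u1,c2,u2):
    o1,d1=ray(c1,u1);o2,d2=ray(c2,u2)
    A=np.stack([d1,-d2],1); t=np.linalg.lstsq(A,o2-o1,rcond=None)[0]
    a=o1+d1*t[0];b=o2+d2*t[1]; return (a+b)/2,np.linalg.norm(a-b)
def crop(im,x0,y0,x1,y1,k,name):
    c=cv2.resize(im[y0:y1,x0:x1,::-1],None,fx=k,fy=k,interpolation=cv2.INTER_CUBIC); cv2.imwrite("pics/"+name+".png",c); return c
E
python3 - <<'E'
from h import *
t=cv2.imread("pics/top0.png")[:,:,::-1]; s=cv2.imread("pics/side0.png")[:,:,::-1]
a=crop(t,95,190,195,270,4,"x"); b=crop(t,190,170,290,250,4,"x"); c=crop(t,290,180,390,280,4,"x"); d=crop(s,180,115,280,215+20,4,"x")
out=np.zeros((480*1+320,800,3),np.uint8)
out=np.zeros((600,800,3),np.uint8)
out[:320,:400]=a; out[:320,400:]=b
out[320:600,:400]=c[100:380]; out[320:,400:]=d[100:380]
cv2.imwrite("pics/c1.png",out)
capture("top"); ct=get_calibration("top")
for n,z in [("polisher_base",0),("base_seat",.04),("base_bar_rest",.124),("bowl",0),("retaining_bar",0),("oilstone",0),("loupe",0),("burnishing_block",0)]:
    for r in spot_point("top",n)[:2]:
        u=np.array(r["location"])*[512,384]; print(n,round(r["conf"],2),u.round(1),px2w(ct,u,z).round(3))
capture("side"); ct=get_calibration("side")
for n,z in [("base_seat",.04),("base_bar_rest",.124),("bowl",0),("retaining_bar",0)]:
    for r in spot_point("side",n)[:2]:
        u=np.array(r["location"])*[512,384]; print("side",n,round(r["conf"],2),u.round(1),px2w(ct,u,z).round(3))
E
```

```text
polisher_base 0.89 [234.3 212.3] [ 0.537 -0.044  0.   ]
base_bar_rest 0.9 [233.4 209.7] [ 0.53  -0.048  0.124]
bowl 0.7 [136.7 235.1] [0.454 0.316 0.   ]
retaining_bar 0.92 [311.9 225.8] [ 0.485 -0.333  0.   ]
retaining_bar 0.75 [367.9 237.6] [ 0.44  -0.539  0.   ]
oilstone 0.67 [152.7 160.6] [0.738 0.27  0.   ]
loupe 0.46 [302.3 165.5] [ 0.716 -0.304  0.   ]
loupe 0.18 [234.6 208.6] [ 0.551 -0.045  0.   ]
burnishing_block 0.78 [208.3 151.7] [0.773 0.057 0.   ]
side base_seat 0.84 [227.9 198.6] [ 0.524 -0.044  0.04 ]
side base_bar_rest 0.92 [228.7 178.8] [ 0.53  -0.04   0.124]
side bowl 0.7 [202.2 148.6] [0.455 0.328 0.   ]
side retaining_bar 0.88 [228.3 268.4] [ 0.495 -0.326  0.   ]
side retaining_bar 0.75 [211.2 327.2] [ 0.425 -0.534  0.   ]
```

View pics/c1.png

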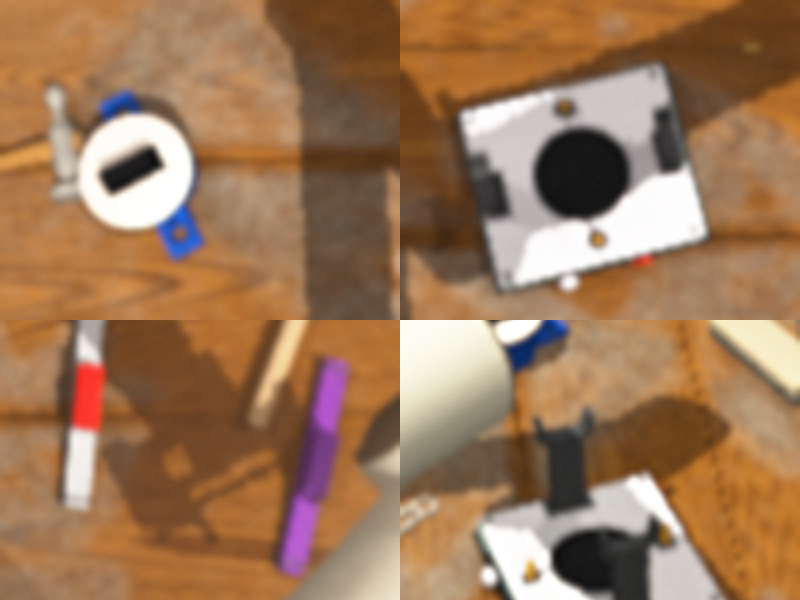

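The crops confirm three things: the blue bowl with white lid, black grip and ear holes at top (129,233); the steel bar with red grip at (311,224); and the base with brass pegs at (231,196) and (239.5,229.5). Now the angles.

```bash
python3 - <<'E'
from h import *
ct=get_calibration("top")
def c(q,x0,y0,ox,oy): return np.array([x0+(q[0]-ox)/4,y0+(q[1]-oy)/4])-0.375
def ang(a,b): d=(b-a)[:2]; return np.degrees(np.arctan2(d[1],d[0])),np.linalg.norm(d)
p1=px2w(ct,c((565,105),190,170,400,0),.06);p2=px2w(ct,c((598,238),190,170,400,0),.06)
print("pegs",p1,p2,(p1+p2)/2,ang(p2,p1))
q=[px2w(ct,c(k,190,170,400,0),.04) for k in [(460,112),(660,63),(706,240),(500,290)]]
print("deck",np.mean(q,0),ang(q[0],q[3]),ang(q[1],q[0]),ang(q[2],q[1]),ang(q[2],q[3]))
e1=px2w(ct,c((121,103),95,190,0,0),.01);e2=px2w(ct,c((181,235),95,190,0,0),.01)
print("ears",ang(e2,e1),(e1+e2)/2)
g=px2w(ct,c((131,168),95,190,0,0),.08); print("grip c",g)
g1=px2w(ct,c((103,183),95,190,0,0),.08);g2=px2w(ct,c((160,155),95,190,0,0),.08); print("grip",ang(g2,g1))
l=px2w(ct,c((131,171),95,190,0,0),.056); print("lid c",l)
b1=px2w(ct,c((77,505),290,205,0,320),.016)
b2=px2w(ct,c((88,398),290,205,0,320),.036)
print("bar",b1,b2,ang(b1,b2))
s=sense(); print(s["time_s"])
E
```

```text
pegs [ 0.58875185 -0.03463371  0.06      ] [ 0.46921136 -0.06454645  0.06      ] [ 0.5289816  -0.04959008  0.06      ] (np.float64(14.048702954075617), np.float64(0.12322622037220851))
deck [ 0.52769102 -0.04881844  0.04      ] (np.float64(-166.4820545472267), np.float64(0.16589742652109057)) (np.float64(103.77433313571656), np.float64(0.1880983248747751)) (np.float64(13.96559565226641), np.float64(0.1674725621648032)) (np.float64(103.29762578388092), np.float64(0.18940628673004234))
ears (np.float64(27.027827681932187), np.float64(0.13597768981343633)) [0.46556531 0.32956575 0.01      ]
grip c [0.46076059 0.32304408 0.08      ]
grip (np.float64(116.51808161197164), np.float64(0.05388719086420391))
lid c [0.4599295  0.33135721 0.056     ]
bar [ 0.39255786 -0.31594878  0.016     ] [ 0.48776062 -0.32589512  0.036     ] (np.float64(-5.964353847538829), np.float64(0.09572092204743439))
1.45
```

```bash
python3 -m inch '[{"fingers":8.7,"delta_pos":[-46.8,41.5,-5],"spin":-79},{"fingers":8.7,"delta_pos":[-46.8,41.5,-5],"spin":-79},{"fingers":8.7,"delta_pos":[-46.8,41.5,-5],"spin":-79},{"fingers":8.7,"delta_pos":[-46.8,41.5,-5],"spin":-79},{"fingers":8.7,"delta_pos":[-46.8,41.5,-5],"spin":-79},{"fingers":8.7,"delta_pos":[-46.8,41.5,-5],"spin":-79},{"fingers":8.7,"delta_pos":[-46.8,41.5,-5],"spin":-79},{"fingers":8.7,"delta_pos":[-46.8,41.5,-5],"spin":-79},{"fingers":8.7,"delta_pos":[-46.8,41.5,-5],"spin":-79},{"fingers":8.7,"delta_pos":[-46.8,41.5,-5],"spin":-79},{"fingers":8.7,"delta_pos":[-46.8,41.5,-5],"spin":-79},{"fingers":8.7,"delta_pos":[-46.8,41.5,-5],"spin":-79},{"fingers":8.7,"delta_pos":[-46.8,41.5,-5],"spin":-79},{"fingers":8.7,"delta_pos":[-46.8,41.5,-5],"spin":-79},{"fingers":8.7,"delta_pos":[-46.8,41.5,-5],"spin":-79},{"fingers":8.7,"delta_pos":[-46.8,41.5,-5],"spin":-79}]'
cat > look.py <<'E'
import sys
from h import *
s=sense(); c=get_calibration("wrist"); im=capture("wrist")
n=sys.argv[1]; cv2.imwrite(f"pics/{n}.png",im[:,:,::-1]); np.savez(f"pics/{n}.npz",K=c["K"],dist=c["dist"],T=c["T"])
print(s["time_s"],s["tcp_pos"].round(4),"x",s["ee_rot"][:,0].round(4),"y",s["ee_rot"][:,1].round(4),"joints",s["joints"].round(1),"F",s["wrist_force"].round(1),s["gripper_width"].round(3))
for a in sys.argv[2:]:
    nm,z=a.split(":")
    for r in spot_point("wrist",nm)[:2]:
        u=np.array(r["location"])*[512,384]; print(nm,round(r["conf"],2),u.round(1),px2w(c,u,float(z)).round(4))
E
python3 look.py w1 base_seat:.04 base_bar_rest:.124
```

```text
time_s: 3.05
tcp_pos: [0.5124, 0.0085, 0.2725]
ee_rot: [[0.245, -0.97, -0.0], [-0.97, -0.245, -0.0], [0.0, 0.001, -1.0]]
wrist_force: [0.5, 0.2, 0.0]
gripper_width: 1.0Traceback (most recent call last):
  File "look.py", line 5, in <module>
    print(s["time_s"],s["tcp_pos"].round(4),"x",s["ee_rot"][:,0].round(4),"y",s["ee_rot"][:,1].round(4),"joints",s["joints"].round(1),"F",s["wrist_force"].round(1),s["gripper_width"].round(3))
                                                                                                                                                                    ^^^^^^^^^^^^^^^^^^^^^^^^
AttributeError: 'float' object has no attribute 'round'
```

View pics/w1.png

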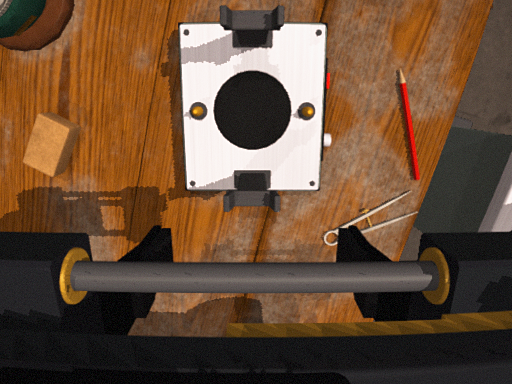

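The wrist view shows the whole base: pegs at (198,111) and (307,111), deck corners at about (180,24), (325,23), (325,190) and (187,190). I'll refine these.

```bash
sed -i 's/s\["gripper_width"\].round(3)/round(s["gripper_width"],3)/' look.py; python3 look.py w2 base_seat:.04 base_bar_rest:.124 ; python3 - <<'E'
from h import *
c=np.load("pics/w2.npz"); im=cv2.imread("pics/w2.png")
hsv=cv2.cvtColor(im,cv2.COLOR_BGR2HSV)
P=[]
for x0,x1 in [(188,210),(296,318)]:
    r=hsv[98:124,x0:x1]; m=(r[...,1]>110)
    ys,xs=np.nonzero(m); u=np.array([xs.mean()+x0,ys.mean()+98]); print(u,m.sum(), xs.min()+x0,xs.max()+x0,ys.min()+98,ys.max()+98)
    P.append(px2w(c,u,.055))
P=np.array(P);d=P[0]-P[1];print(P,P.mean(0),np.linalg.norm(d),np.degrees(np.arctan2(d[1],d[0])))
crop(im[:,:,::-1],170,0,340,220,4,"tmp")
cv2.imwrite("pics/c2.png",cv2.resize(im[0:215,165:345],None,fx=2.7,fy=2.7,interpolation=cv2.INTER_CUBIC))
E
```

```text
3.1 [0.5124 0.0083 0.2726] x [ 0.244  -0.9698  0.    ] y [-9.698e-01 -2.440e-01  3.000e-04] joints [ 19.1   9.1 -10.3   0.  -70.7  -5. ] F [ 0.6  0.7 -0.1] 0.996
base_seat 0.74 [252.4 109.8] [ 0.5306 -0.0509  0.04  ]
base_bar_rest 0.83 [247.7 113.5] [ 0.534  -0.0494  0.124 ]
[196.66346154 111.00961538] 104 191 202 106 116
[307.15686275 111.3627451 ] 102 301 313 107 116
[[ 0.58991702 -0.03527494  0.055     ]
 [ 0.47173026 -0.06467227  0.055     ]] [ 0.53082364 -0.04997361  0.055     ] 0.12178798873588849 13.968075285997331
```

View pics/c2.png

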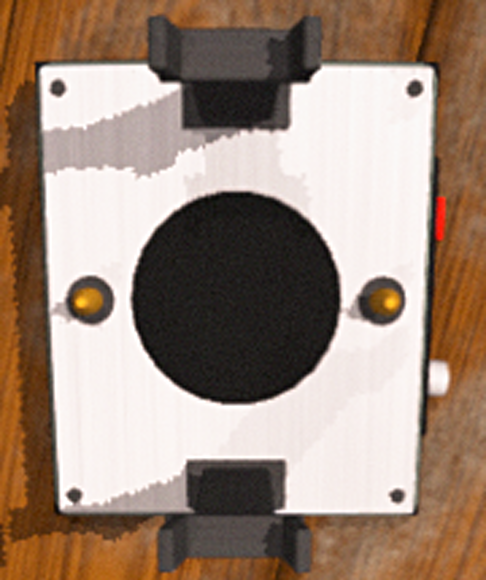

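```bash
python3 -m inch '[{"fingers":8.7,"delta_pos":[-38,-1.6,2],"spin":-13},{"fingers":8.7,"delta_pos":[-38,-1.6,2],"spin":-13},{"fingers":8.7,"delta_pos":[-38,-1.6,2],"spin":-13},{"fingers":8.7,"delta_pos":[-38,-1.6,2],"spin":-13},{"fingers":8.7,"delta_pos":[-38,-1.6,2],"spin":-13},{"fingers":8.7,"delta_pos":[-38,-1.6,2],"spin":-13},{"fingers":8.7,"delta_pos":[-38,-1.6,2],"spin":-13},{"fingers":8.7,"delta_pos":[-38,-1.6,2],"spin":-13},{"fingers":8.7,"delta_pos":[-38,-1.6,2],"spin":-13},{"fingers":8.7,"delta_pos":[-38,-1.6,2],"spin":-13},{"fingers":8.7,"delta_pos":[-38,-1.6,2],"spin":-13},{"fingers":8.7,"delta_pos":[-38,-1.6,2],"spin":-13}]'
python3 look.py w3 bowl:0
```

```text
time_s: 4.45
tcp_pos: [0.4357, 0.3803, 0.253]
ee_rot: [[0.456, -0.89, 0.0], [-0.89, -0.456, 0.0], [-0.0, -0.0, -1.0]]
wrist_force: [0.4, -0.2, -0.1]
gripper_width: 1.003
4.45 [0.4357 0.3803 0.253 ] x [ 4.555e-01 -8.902e-01 -2.000e-04] y [-8.902e-01 -4.555e-01 -4.000e-04] joints [ 57.2  16.3  -3.5   0.  -70.1 -30.1] F [ 0.4 -0.2 -0.1] 1.003
bowl 0.96 [253.9 113.5] [0.4631 0.3304 0.    ]
```

View pics/w3.png

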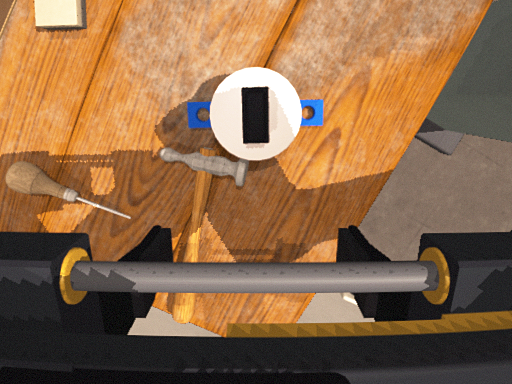

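The view shows the bowl with its grip at about (256,115) and ear holes at (204,114) and (308,113). The hammer lies nearby on the table, well below lid height.

```bash
python3 - <<'E'
from h import *
c=np.load("pics/w3.npz"); im=cv2.imread("pics/w3.png")
g=im[70:160,215:295].sum(2)<150
n,l,st,ce=cv2.connectedComponentsWithStats(g.astype(np.uint8)); i=1+np.argmax(st[1:,4])
pts=np.argwhere(l==i)[:,::-1].astype(np.float32)+[215,70]
r=cv2.minAreaRect(pts.astype(np.float32)); box=cv2.boxPoints(r); print(r,ce[i]+[215,70],box)
hsv=cv2.cvtColor(im,cv2.COLOR_BGR2HSV)
m=(hsv[...,0]>100)&(hsv[...,0]<130)&(hsv[...,1]>150); 
for x0,x1 in[(180,220),(295,330)]:
    ys,xs=np.nonzero(m[90:140,x0:x1]); print(x0,xs.min()+x0,xs.max()+x0,ys.min()+90,ys.max()+90)
W=np.array([px2w(c,b,.08) for b in box]); print(W.round(4),W.mean(0).round(4))
for a,b in [(0,1),(1,2)]:
    d=W[b]-W[a]; print(np.degrees(np.arctan2(d[1],d[0])),np.linalg.norm(d))
e=[px2w(c,u,.01) for u in [(204,113.8),(308,113)]]; d=e[0]-e[1]; print(e,(e[0]+e[1])/2,np.linalg.norm(d),np.degrees(np.arctan2(d[1],d[0])))
cv2.imwrite("pics/c3.png",cv2.resize(im[60:170,175:335],None,fx=5,fy=5,interpolation=cv2.INTER_CUBIC))
E
```

```text
((254.49996948242188, 114.49998474121094), (54.99999237060547, 24.999996185302734), 90.0) [254.93583273 114.64671954] [[241.99997   86.999985]
 [266.99997   86.999985]
 [266.99997  141.99998 ]
 [241.99997  141.99998 ]]
180 188 210 102 127
295 300 322 100 125
[[0.486  0.3102 0.08  ]
 [0.4647 0.2993 0.08  ]
 [0.4403 0.346  0.08  ]
 [0.4623 0.3573 0.08  ]] [0.4633 0.3282 0.08  ]
-152.86027118055267 0.023880327441364556
117.6394940262316 0.05267914927836313
[array([0.51551784, 0.35692434, 0.01      ]), array([0.40696945, 0.30020393, 0.01      ])] [0.46124364 0.32856414 0.01      ] 0.12247431513281604 27.588673265120754
```

View pics/c3.png

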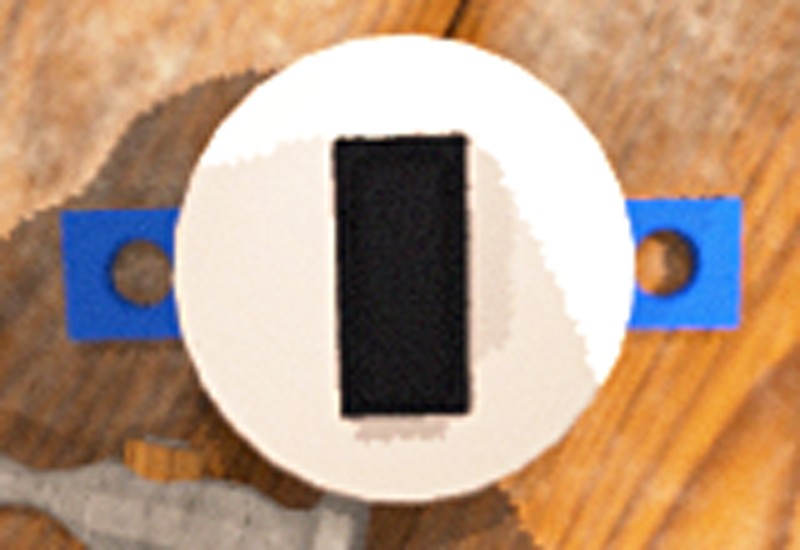

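```bash
python3 -m inch '[{"fingers":5,"delta_pos":[5.8,0,5],"spin":-0.8},{"fingers":5,"delta_pos":[5.8,0,5],"spin":-0.8},{"fingers":5,"delta_pos":[5.8,0,10],"spin":-0.8},{"fingers":5,"delta_pos":[5.8,0,14],"spin":-0.8},{"fingers":5,"delta_pos":[5.8,0,17],"spin":-0.8},{"fingers":5,"delta_pos":[5.8,0,19],"spin":-0.8},{"fingers":5,"delta_pos":[5.8,0,19.3],"spin":-0.8},{"fingers":5,"delta_pos":[5.8,0,19.3],"spin":-0.8},{"fingers":0.5,"delta_pos":[5.8,0,19.3],"spin":-0.8},{"fingers":0.5,"delta_pos":[5.8,0,19.3],"spin":-0.8},{"fingers":0.5,"delta_pos":[5.8,0,19.3],"spin":-0.8},{"fingers":0.5,"delta_pos":[5.8,0,19.3],"spin":-0.8},{"fingers":0.5,"delta_pos":[5.8,0,19.3],"spin":-0.8},{"fingers":0.5,"delta_pos":[5.8,0,19.3],"spin":-0.8},{"fingers":0.5,"delta_pos":[5.8,0,19.3],"spin":-0.8}]'
python3 look.py w4
```

```text
time_s: 6.05
tcp_pos: [0.4613, 0.3298, 0.06]
ee_rot: [[0.47, -0.883, -0.001], [-0.883, -0.47, -0.001], [0.0, 0.001, -1.0]]
wrist_force: [-2.7, -1.0, 5.6]
gripper_width: 0.23
6.05 [0.4613 0.3298 0.06  ] x [ 4.696e-01 -8.829e-01  2.000e-04] y [-8.829e-01 -4.696e-01  7.000e-04] joints [ 51.9  26.2 -19.4  -0.  -44.5 -23.9] F [-2.7 -1.   5.6] 0.23
```

View pics/w4.png

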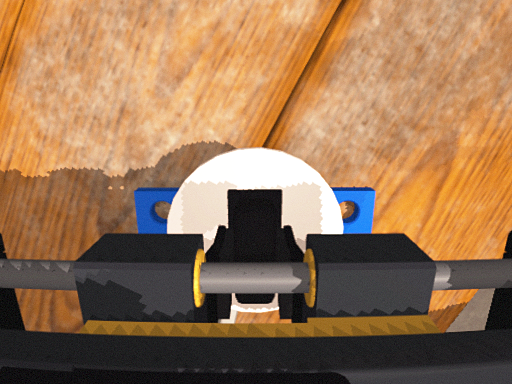

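```bash
python3 - <<'E'
from h import *
c=np.load("pics/w4.npz"); im=cv2.imread("pics/w4.png")
cv2.imwrite("pics/c4.png",cv2.resize(im[175:245,125:385],None,fx=3,fy=3,interpolation=cv2.INTER_CUBIC))
s=sense();X=s["ee_rot"][:,0];Y=s["ee_rot"][:,1]
for u in [(161,210),(349,210)]:
    p=px2w(c,u,.01)-s["tcp_pos"]; print(p@X,p@Y)
# ear corners outer edges z=.01
for u in [(135.5,187.5),(375,187)]:
    p=px2w(c,u,.01)-s["tcp_pos"]; print("corner",p@X,p@Y)
E
```

```text
0.003081844895042653 -0.06296203610671973
0.0031823903968897557 0.06217823497616667
corner 0.018572838723352296 -0.0787735766663946
corner 0.01904100932245023 0.07825911021800645
```

View pics/c4.png

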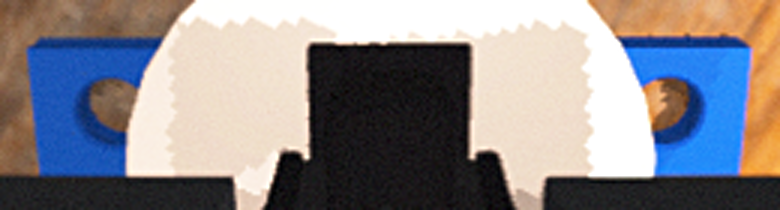

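```bash
python3 -m inch '[{"fingers":0.5,"delta_pos":[0,0,-2],"spin":0},{"fingers":0.5,"delta_pos":[0,0,-6],"spin":0},{"fingers":0.5,"delta_pos":[0,0,-10],"spin":0},{"fingers":0.5,"delta_pos":[0,0,-14],"spin":0},{"fingers":0.5,"delta_pos":[1,0.5,-17],"spin":0},{"fingers":0.5,"delta_pos":[5,1.6,-17.5],"spin":2},{"fingers":0.5,"delta_pos":[9,2.9,-17.5],"spin":4},{"fingers":0.5,"delta_pos":[13,4.2,-17.5],"spin":6},{"fingers":0.5,"delta_pos":[17,5.5,-17.5],"spin":8},{"fingers":0.5,"delta_pos":[21,6.8,-17.5],"spin":10},{"fingers":0.5,"delta_pos":[25,8,-17.5],"spin":12},{"fingers":0.5,"delta_pos":[29,9.3,-17.5],"spin":14},{"fingers":0.5,"delta_pos":[33,10.6,-17.5],"spin":14},{"fingers":0.5,"delta_pos":[35.5,11.3,-17.5],"spin":14},{"fingers":0.5,"delta_pos":[36.47,11.64,-17.5],"spin":14},{"fingers":0.5,"delta_pos":[36.47,11.64,-17.5],"spin":14},{"fingers":0.5,"delta_pos":[36.47,11.64,-17.5],"spin":14}]'
python3 look.py w5
```

```text
time_s: 7.8
tcp_pos: [0.5296, -0.0462, 0.2334]
ee_rot: [[0.242, -0.97, -0.002], [-0.97, -0.242, 0.001], [-0.001, 0.002, -1.0]]
wrist_force: [0.3, 0.1, -5.4]
gripper_width: 0.227
7.8 [ 0.5296 -0.0462  0.2334] x [ 0.2415 -0.9704 -0.001 ] y [-0.9704 -0.2415  0.0017] joints [ 12.5  12.5 -11.5  -0.1 -66.    1.5] F [ 0.3  0.1 -5.4] 0.227
```

View pics/w5.png

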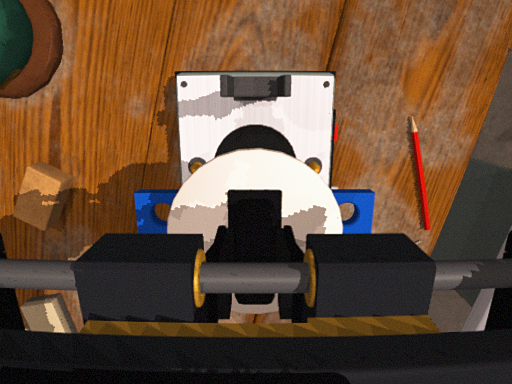

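```bash
python3 - <<'E'
from h import *
c=np.load("pics/w5.npz"); im=cv2.imread("pics/w5.png")
cv2.imwrite("pics/c5.png",cv2.resize(im[60:230,125:385],None,fx=3,fy=3,interpolation=cv2.INTER_CUBIC))
s=sense();X=s["ee_rot"][:,0];Y=s["ee_rot"][:,1];t=s["tcp_pos"]
b=np.array([.5306,-.05,0]);a=np.radians(14);bx=np.array([np.cos(a),np.sin(a),0]);by=np.array([-np.sin(a),np.cos(a),0]);z=np.array([0,0,1])
P=[b+sx*.062*bx+h*z for sx in(-1,1) for h in(.04,.055,.063)]+[b+sx*.084*bx-.098*by+.04*z for sx in (-1,1)]+[b+sx*.062*bx+.04*z for sx in (0,)]
print(w2px(c,P).round(1))
Q=[t+.0033*X+sy*.062*Y+h*z for sy in(-1,1) for h in (-.05,-.06)]
print("holes",w2px(c,Q).round(1))
E
```

```text
[[312.6 166.1]
 [315.1 168.9]
 [316.4 170.5]
 [197.1 166. ]
 [194.8 168.9]
 [193.4 170.5]
 [338.2  70.9]
 [171.7  70.8]
 [254.9 166. ]]
holes [[161.9 210. ]
 [165.7 205.4]
 [348.5 210. ]
 [344.6 205.3]]
```

View pics/c5.png

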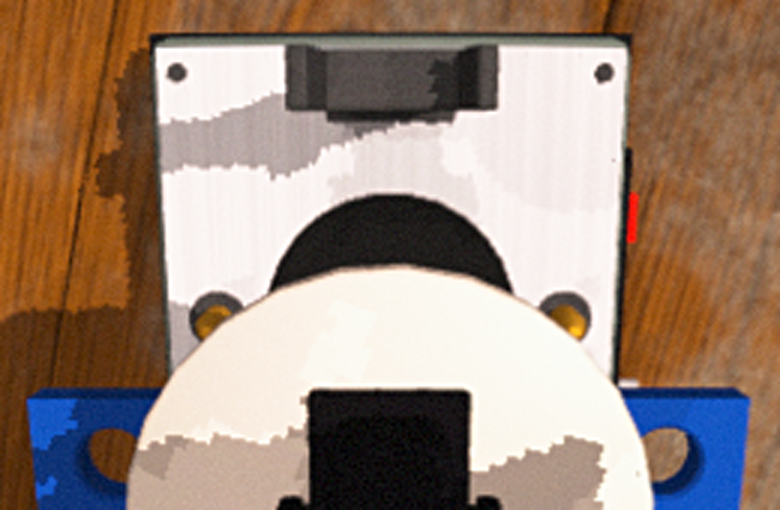

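```bash
python3 -m inch '[{"fingers":0.5,"delta_pos":[0.2,0,3],"spin":0},{"fingers":0.5,"delta_pos":[0.2,0,6],"spin":0},{"fingers":0.5,"delta_pos":[0.2,0,8.5],"spin":0},{"fingers":0.5,"delta_pos":[0.2,0,9.8],"spin":0},{"fingers":0.5,"delta_pos":[0.2,0,9.8],"spin":0},{"fingers":0.5,"delta_pos":[0.2,0,9.8],"spin":0}]'
python3 look.py w6; python3 - <<'E'
import cv2
im=cv2.imread("pics/w6.png")
cv2.imwrite("pics/c6.png",cv2.resize(im[165:245,125:385],None,fx=3,fy=3,interpolation=cv2.INTER_CUBIC))
E
```

```text
time_s: 8.45
tcp_pos: [0.5312, -0.0477, 0.1371]
ee_rot: [[0.244, -0.97, 0.001], [-0.97, -0.244, -0.0], [0.0, -0.001, -1.0]]
wrist_force: [-0.2, 0.0, -5.6]
gripper_width: 0.229
8.45 [ 0.5312 -0.0477  0.1371] x [ 2.437e-01 -9.698e-01  4.000e-04] y [-9.698e-01 -2.437e-01 -9.000e-04] joints [ 12.3  17.8 -19.4   0.  -52.7   1.8] F [-0.2  0.  -5.6] 0.229
```

View pics/c6.png

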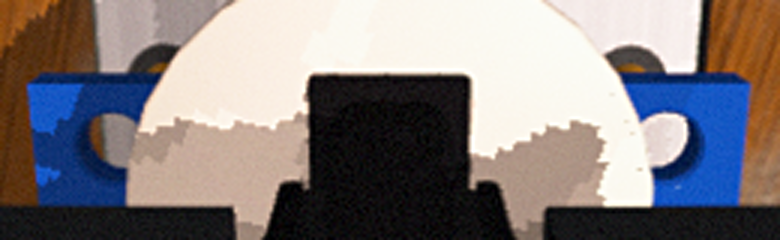

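```bash
python3 - <<'E'
from h import *
def base(c,t,X,Y,us,z):
    for u in us:
        p=px2w(c,u,z)-t; print((p@X*1e3).round(2),(p@Y*1e3).round(2))
s=sense();X=s["ee_rot"][:,0];Y=s["ee_rot"][:,1];t=s["tcp_pos"]
c=np.load("pics/w6.npz")
print("w6 collar top edges (x incl +R)");base(c,t,X,Y,[(176.7,179.8),(336.5,179.8)],.04)
print("holes now top rim");base(c,t,X,Y,[(164,210.8),(348.2,210.8)],t[2]-.05)
print("ear corners");base(c,t,X,Y,[(134.5,189.7),(374.7,189.7)],t[2]-.05)
c=np.load("pics/w5.npz");t5=np.array([.5296,-.0462,.2334])
print("w5 collar top/bot");base(c,t5,X,Y,[(197,157.2),(197,174),(313.3,157.2),(313.3,174)],.04)
print((t-t5)@X)
E
```

```text
w6 collar top edges (x incl +R)
11.9 -61.86
12.08 64.75
holes now top rim
2.24 -60.37
2.43 61.95
ear corners
16.75 -78.95
16.98 78.44
w5 collar top/bot
13.51 -61.29
-4.83 -62.12
13.34 62.75
-5.01 63.56
0.002003859780600418
```

```bash
python3 -m inch '[{"fingers":0.5,"delta_pos":[0.05,0.05,0.5],"spin":0},{"fingers":0.5,"delta_pos":[0.05,0.05,1.0],"spin":0},{"fingers":0.5,"delta_pos":[0.05,0.05,1.5],"spin":0},{"fingers":0.5,"delta_pos":[0.05,0.05,1.9],"spin":0},{"fingers":0.5,"delta_pos":[0.05,0.05,2.3],"spin":0},{"fingers":0.5,"delta_pos":[0.05,0.05,2.5],"spin":0}]'
python3 look.py w7; python3 - <<'E'
import cv2
im=cv2.imread("pics/w7.png")
cv2.imwrite("pics/c7.png",cv2.resize(im[165:245,125:385],None,fx=3,fy=3,interpolation=cv2.INTER_CUBIC))
E
```

```text
time_s: 9.1
tcp_pos: [0.53, -0.0493, 0.111]
ee_rot: [[0.242, -0.97, -0.001], [-0.97, -0.242, -0.0], [-0.0, 0.001, -1.0]]
wrist_force: [-0.0, 0.1, -5.8]
gripper_width: 0.227
9.1 [ 0.53   -0.0493  0.111 ] x [ 2.417e-01 -9.703e-01 -1.000e-04] y [-9.703e-01 -2.417e-01  8.000e-04] joints [ 12.2  19.5 -21.3  -0.  -49.3   1.8] F [-0.   0.1 -5.8] 0.227
```

View pics/c7.png

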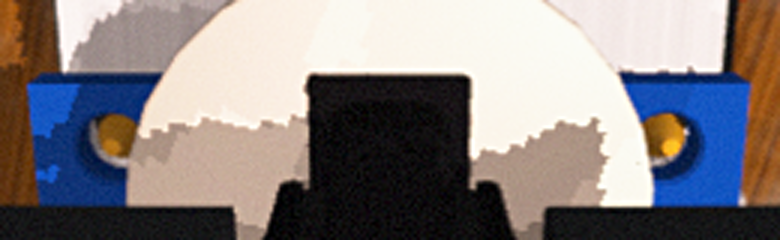

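Both brass pegs show through the ear holes, at about (162,209) and (347,210), with no contact force. Lowering to the deck.

```bash
python3 -m inch '[{"fingers":0.5,"delta_pos":[0,0,0.4],"spin":0},{"fingers":0.5,"delta_pos":[0,0,0.8],"spin":0},{"fingers":0.5,"delta_pos":[0,0,1.0],"spin":0},{"fingers":0.5,"delta_pos":[0,0,1.1],"spin":0},{"fingers":0.5,"delta_pos":[0,0,1.15],"spin":0},{"fingers":0.5,"delta_pos":[0,0,1.15],"spin":0}]'
```

```text
time_s: 9.75
tcp_pos: [0.5301, -0.0492, 0.1006]
ee_rot: [[0.242, -0.97, -0.0], [-0.97, -0.242, -0.0], [0.0, 0.0, -1.0]]
wrist_force: [-3.3, 1.8, -0.1]
gripper_width: 0.223
```

```bash
python3 -m inch '[{"fingers":0.5,"delta_pos":[0,0,0.1],"spin":0},{"fingers":0.5,"delta_pos":[0,0,0.1],"spin":0},{"fingers":5,"delta_pos":[0,0,0.1],"spin":0},{"fingers":5,"delta_pos":[0,0,0.1],"spin":0},{"fingers":5,"delta_pos":[0,0,0.1],"spin":0},{"fingers":5,"delta_pos":[0,0,0.1],"spin":0},{"fingers":5,"delta_pos":[0,0,-2],"spin":0},{"fingers":5,"delta_pos":[-1,0,-6],"spin":0},{"fingers":5,"delta_pos":[-3,0,-10],"spin":0},{"fingers":5,"delta_pos":[-6,0,-14],"spin":0},{"fingers":5,"delta_pos":[-6,0,-14],"spin":0},{"fingers":5,"delta_pos":[-6,0,-14],"spin":0}]'
python3 look.py w8 bowl:.04 base_bar_rest:.124; python3 - <<'E'
import cv2
im=cv2.imread("pics/w8.png")
cv2.imwrite("pics/c8.png",cv2.resize(im[20:230,150:370],None,fx=2.8,fy=2.8,interpolation=cv2.INTER_CUBIC))
E
```

```text
time_s: 10.95
tcp_pos: [0.5161, 0.0098, 0.2412]
ee_rot: [[0.243, -0.97, 0.003], [-0.97, -0.243, 0.001], [-0.0, -0.003, -1.0]]
wrist_force: [-0.2, -0.5, -0.6]
gripper_width: 0.576
10.95 [0.5161 0.0098 0.2412] x [ 2.43e-01 -9.70e-01 -5.00e-04] y [-0.97   -0.243  -0.0031] joints [ 19.1  10.5 -13.   -0.  -66.3  -5. ] F [-0.2 -0.5 -0.6] 0.576
bowl 0.59 [253.2 115.6] [ 0.5327 -0.0445  0.04  ]
```

View pics/c8.png

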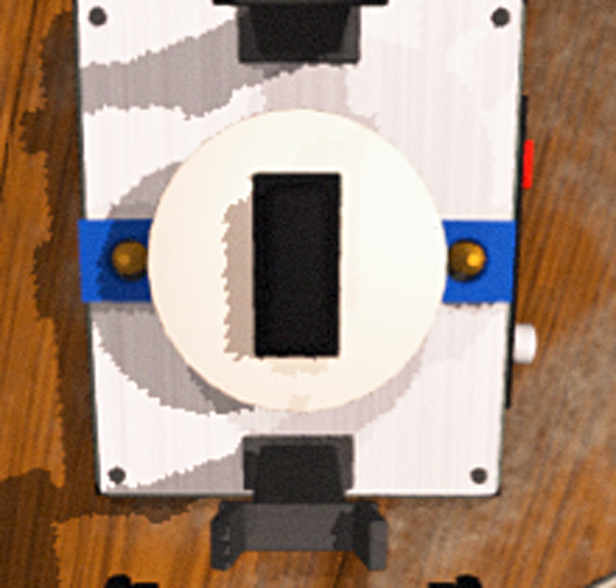

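Both pegs show through the ears and the bowl is square on the deck. Now to the red-grip steel bar.

```bash
python3 -m inch '[{"fingers":5,"delta_pos":[29.9,16.7,0],"spin":-70},{"fingers":5,"delta_pos":[29.9,16.7,0],"spin":-70},{"fingers":5,"delta_pos":[29.9,16.7,0],"spin":-70},{"fingers":5,"delta_pos":[29.9,16.7,0],"spin":-70},{"fingers":5,"delta_pos":[29.9,16.7,0],"spin":-70},{"fingers":5,"delta_pos":[29.9,16.7,0],"spin":-70},{"fingers":5,"delta_pos":[29.9,16.7,0],"spin":-70},{"fingers":5,"delta_pos":[29.9,16.7,0],"spin":-70},{"fingers":5,"delta_pos":[29.9,16.7,0],"spin":-70},{"fingers":5,"delta_pos":[29.9,16.7,0],"spin":-70},{"fingers":5,"delta_pos":[29.9,16.7,0],"spin":-70},{"fingers":5,"delta_pos":[29.9,16.7,0],"spin":-70}]'
python3 look.py w9 retaining_bar:0; python3 - <<'E'
from h import *
im=capture("side"); crop(im,170,120,330,240,5,"s1")
E
```

```text
time_s: 12.3
tcp_pos: [0.426, -0.3211, 0.2396]
ee_rot: [[0.994, -0.106, -0.001], [-0.106, -0.994, 0.0], [-0.001, -0.0, -1.0]]
wrist_force: [-0.3, 0.1, -0.7]
gripper_width: 0.571
12.3 [ 0.426  -0.3211  0.2396] x [ 0.9944 -0.1059 -0.001 ] y [-1.059e-01 -9.944e-01 -2.000e-04] joints [-19.6  12.4 -10.8  -0.  -66.9 103.5] F [-0.3  0.1 -0.7] 0.571
retaining_bar 0.93 [430.7 142.7] [ 0.4288 -0.5373  0.    ]
retaining_bar 0.87 [252.9 107.6] [ 0.4907 -0.326   0.    ]
```

View pics/w9.png

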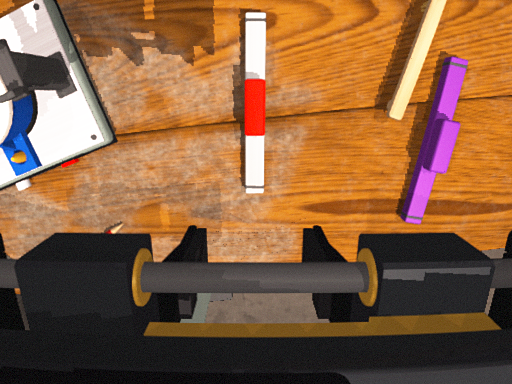

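View pics/s1.png

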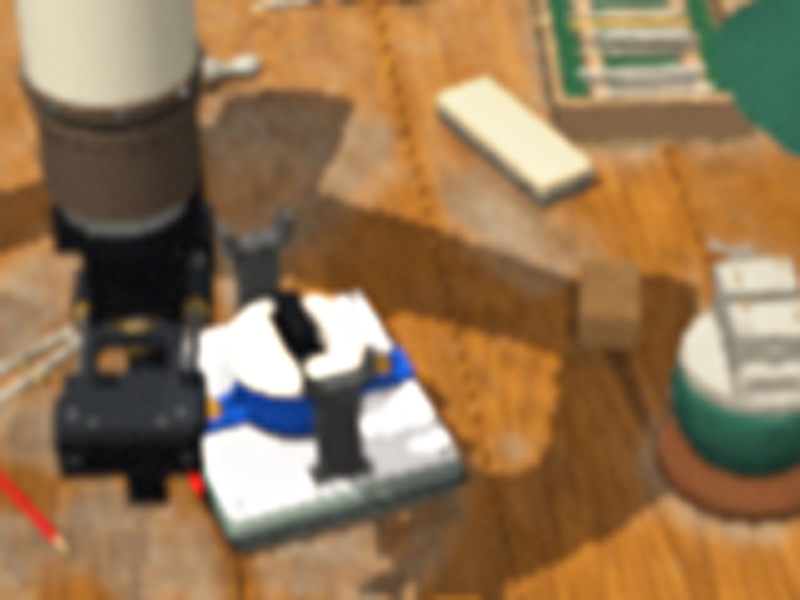

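The bowl sits flat with both pegs through. In the wrist view the steel bar runs from (256,12) to (255,192) with its red grip at (255,107); the purple one at (432,145) stays put.

```bash
python3 - <<'E'
from h import *
c=np.load("pics/w9.npz"); im=cv2.imread("pics/w9.png")
hsv=cv2.cvtColor(im,cv2.COLOR_BGR2HSV)
m=((hsv[...,0]<8)|(hsv[...,0]>172))&(hsv[...,1]>200)&(hsv[...,2]>120)
m[:, :230]=0; m[:,280:]=0; m[200:]=0
pts=np.argwhere(m)[:,::-1].astype(np.float32); r=cv2.minAreaRect(pts); b=cv2.boxPoints(r); print(r,b)
s=sense();X=s["ee_rot"][:,0];Y=s["ee_rot"][:,1];t=s["tcp_pos"]
f=lambda u,z:(lambda p:(p.round(4),round((p-t)@X*1e3,1),round((p-t)@Y*1e3,1)))(px2w(c,u,z))
for q in b: print(f(q,.036))
for u in [(256.5,12.5),(254.8,192)]: print("end",f(u,.016))
cv2.imwrite("pics/c9.png",cv2.resize(im[0:200,215:295],None,fx=3,fy=3,interpolation=cv2.INTER_CUBIC))
E
```

```text
((254.5, 106.5), (55.0, 21.0), 90.0) [[244.  79.]
 [265.  79.]
 [265. 134.]
 [244. 134.]]
(array([ 0.5215, -0.3202,  0.036 ]), np.float64(94.7), np.float64(-10.7))
(array([ 0.5193, -0.3419,  0.036 ]), np.float64(94.7), np.float64(11.1))
(array([ 0.4626, -0.3363,  0.036 ]), np.float64(37.7), np.float64(11.4))
(array([ 0.465 , -0.3138,  0.036 ]), np.float64(37.7), np.float64(-11.2))
end (array([ 0.5893, -0.3404,  0.016 ]), np.float64(164.1), np.float64(2.3))
end (array([ 0.3937, -0.318 ,  0.016 ]), np.float64(-32.7), np.float64(0.4))
```

View pics/c9.png

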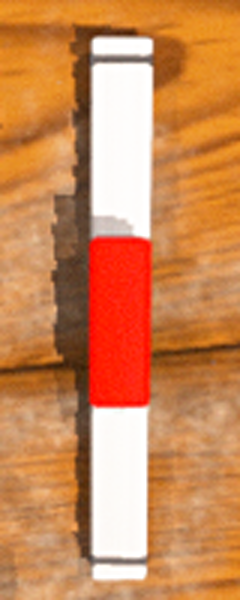

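```bash
python3 -m inch '[{"fingers":6,"delta_pos":[5,0.1,5],"spin":0.5},{"fingers":6,"delta_pos":[6.6,0.1,9],"spin":0.5},{"fingers":6,"delta_pos":[6.6,0.1,14],"spin":0.5},{"fingers":6,"delta_pos":[6.6,0.1,18],"spin":0.5},{"fingers":6,"delta_pos":[6.6,0.1,21],"spin":0.5},{"fingers":6,"delta_pos":[6.6,0.1,22.5],"spin":0.5},{"fingers":6,"delta_pos":[6.6,0.1,22.8],"spin":0.5},{"fingers":6,"delta_pos":[6.6,0.1,22.8],"spin":0.5},{"fingers":0.5,"delta_pos":[6.6,0.1,22.8],"spin":0.5},{"fingers":0.5,"delta_pos":[6.6,0.1,22.8],"spin":0.5},{"fingers":0.5,"delta_pos":[6.6,0.1,22.8],"spin":0.5},{"fingers":0.5,"delta_pos":[6.6,0.1,22.8],"spin":0.5},{"fingers":0.5,"delta_pos":[6.6,0.1,22.8],"spin":0.5},{"fingers":0.5,"delta_pos":[6.6,0.1,22.8],"spin":0.5}]'
python3 look.py w10
```

```text
time_s: 13.85
tcp_pos: [0.4916, -0.3293, 0.0123]
ee_rot: [[0.994, -0.113, 0.0], [-0.113, -0.994, 0.0], [0.0, -0.0, -1.0]]
wrist_force: [-0.1, 1.2, 1.7]
gripper_width: 0.252
13.85 [ 0.4916 -0.3293  0.0123] x [ 9.936e-01 -1.133e-01  2.000e-04] y [-1.133e-01 -9.936e-01 -1.000e-04] joints [-18.2  31.8 -18.   -0.  -40.2 101.7] F [-0.1  1.2  1.7] 0.252
```

View pics/w10.png

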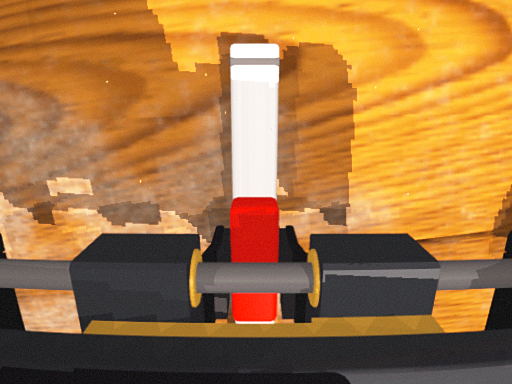

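```bash
python3 - <<'E'
from h import *
c=np.load("pics/w10.npz"); im=cv2.imread("pics/w10.png")
s=sense();X=s["ee_rot"][:,0];Y=s["ee_rot"][:,1];t=s["tcp_pos"]
f=lambda u,z:(lambda p:(round((p-t)@X*1e3,1),round((p-t)@Y*1e3,1)))(px2w(c,u,z))
g=im[:,250].astype(int); print(g[40:50].tolist()); print(g[192:206].tolist()); 
print(f((255,43.5),.016),f((254.5,197.5),.036))
print("edges",f((230.5,60),.016),f((279,60),.016),f((232.5,180),.016),f((277.5,180),.016))
# base & forks in w2 view: 
E
```

```text
[[32, 81, 148], [28, 79, 140], [38, 87, 147], [147, 170, 204], [255, 255, 255], [255, 255, 255], [255, 255, 255], [255, 255, 255], [255, 255, 255], [255, 255, 255]]
[[241, 243, 249], [239, 244, 249], [242, 245, 249], [245, 248, 249], [217, 228, 246], [81, 87, 216], [12, 21, 205], [10, 17, 204], [11, 24, 209], [15, 16, 211], [13, 17, 210], [0, 11, 207], [10, 15, 210], [7, 17, 212]]
(np.float64(98.7), np.float64(0.1)) (np.float64(34.3), np.float64(-0.1))
edges (np.float64(91.8), np.float64(-10.8)) (np.float64(91.8), np.float64(10.7)) (np.float64(37.1), np.float64(-10.7)) (np.float64(37.1), np.float64(10.9))
```

```bash
python3 -m inch '[{"fingers":0.5,"delta_pos":[0,0,-3],"spin":0},{"fingers":0.5,"delta_pos":[0,0,-7],"spin":0},{"fingers":0.5,"delta_pos":[0,0,-11],"spin":0},{"fingers":0.5,"delta_pos":[0,0,-15],"spin":3},{"fingers":0.5,"delta_pos":[0,0,-19],"spin":10},{"fingers":0.5,"delta_pos":[0,-3,-19],"spin":18},{"fingers":0.5,"delta_pos":[0.1,-7,-19],"spin":26},{"fingers":0.5,"delta_pos":[0.2,-11,-19],"spin":34},{"fingers":0.5,"delta_pos":[0.3,-15,-19],"spin":42},{"fingers":0.5,"delta_pos":[0.4,-19,-19],"spin":50},{"fingers":0.5,"delta_pos":[0.5,-22,-19],"spin":58},{"fingers":0.5,"delta_pos":[0.6,-25,-19],"spin":64},{"fingers":0.5,"delta_pos":[0.7,-27,-19],"spin":68},{"fingers":0.5,"delta_pos":[0.77,-27.97,-19],"spin":69.5},{"fingers":0.5,"delta_pos":[0.77,-27.97,-19],"spin":69.5},{"fingers":0.5,"delta_pos":[0.77,-27.97,-19],"spin":69.5},{"fingers":0.5,"delta_pos":[0.77,-27.97,-19],"spin":69.5}]'
python3 look.py w11; python3 - <<'E'
import cv2
im=cv2.imread("pics/w11.png")
cv2.imwrite("pics/c11.png",cv2.resize(im[0:240,140:370],None,fx=2.5,fy=2.5,interpolation=cv2.INTER_CUBIC))
E
```

```text
time_s: 15.6
tcp_pos: [0.5304, -0.053, 0.2016]
ee_rot: [[0.241, -0.97, -0.001], [-0.97, -0.241, -0.0], [-0.0, 0.001, -1.0]]
wrist_force: [-0.5, 1.3, -4.2]
gripper_width: 0.254
15.6 [ 0.5304 -0.053   0.2016] x [ 2.414e-01 -9.704e-01 -2.000e-04] y [-0.9704 -0.2414  0.0012] joints [ 11.7  14.1 -14.3  -0.  -61.7   2.2] F [-0.5  1.3 -4.2] 0.254
```

View pics/c11.png

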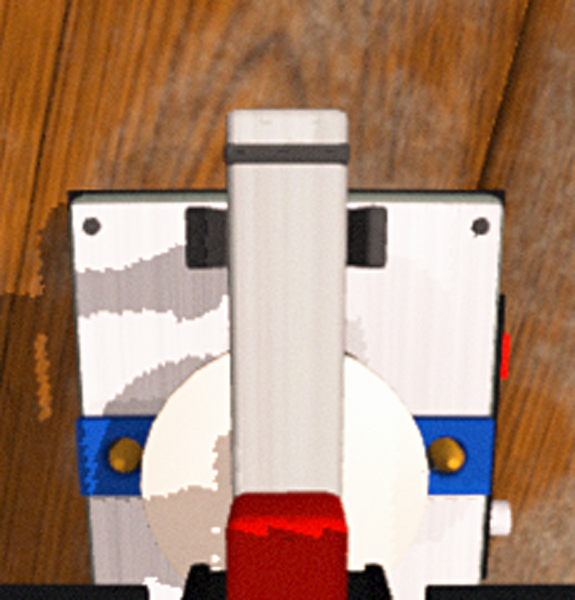

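```bash
python3 - <<'E'
from h import *
c=np.load("pics/w11.npz")
s=sense();X=s["ee_rot"][:,0];Y=s["ee_rot"][:,1];t=s["tcp_pos"]
def T(u,z): p=px2w(c,u,z)-t; return (p@X*1e3).round(1),(p@Y*1e3).round(1)
q=lambda x,y:(140+x/2.5-.3,y/2.5-.3)
b=np.array([.5307,-.051,0])-t; print("base est in tool",b@X*1e3,b@Y*1e3)
for z in(.141,.124):print("fork TL,TR,BL,BR",z,[T(q(*u),z) for u in [(187,207),(386,207),(187,268),(386,266)]])
print("bar end",T(q(287,110),t[2]+.004),T(q(228,200),t[2]+.004),T(q(347,200),t[2]+.004),T(q(231,480),t[2]+.004),T(q(345,480),t[2]+.004))
print("deckcorner",T(q(72,193),.04),T(q(503,193),.04), "pegs",T(q(125,452),.06),T(q(446,452),.06))
print("deck screws",T(q(92,226),.04),T(q(480,226),.04))
# same for w8 and w2 screws
for n,x0,y0,k,pts in [("w2",165,0,2.7,[(58,88),(414,88),(74,495),(398,495)]),("w8",150,20,2.8,[(97,17),(501,17),(117,475),(479,475)])]:
    c=np.load(f"pics/{n}.npz")
    P=np.array([px2w(c,(x0+x/k-.3,y0+y/k-.3),.04) for x,y in pts]); print(n,P.round(4).tolist(),P.mean(0).round(4), np.linalg.norm(P[0]-P[1]),np.linalg.norm(P[0]-P[2]))
E
```

```text
base est in tool -1.957402915326765 -0.9194678850703819
fork TL,TR,BL,BR 0.141 [(np.float64(84.1), np.float64(-26.1)), (np.float64(84.2), np.float64(24.2)), (np.float64(69.0), np.float64(-26.5)), (np.float64(69.5), np.float64(24.6))]
fork TL,TR,BL,BR 0.124 [(np.float64(84.9), np.float64(-28.0)), (np.float64(85.0), np.float64(26.2)), (np.float64(68.6), np.float64(-28.4)), (np.float64(69.2), np.float64(26.6))]
bar end (np.float64(97.7), np.float64(-0.8)) (np.float64(82.4), np.float64(-11.3)) (np.float64(82.4), np.float64(9.9)) (np.float64(30.5), np.float64(-11.6)) (np.float64(30.5), np.float64(10.5))
deckcorner (np.float64(94.1), np.float64(-80.1)) (np.float64(94.3), np.float64(78.9)) pegs (np.float64(0.6), np.float64(-60.8)) (np.float64(0.7), np.float64(58.3))
deck screws (np.float64(82.2), np.float64(-73.2)) (np.float64(82.3), np.float64(70.9))
w2 [[0.6214, -0.1147, 0.04], [0.4814, -0.1499, 0.04], [0.5803, 0.0506, 0.04], [0.4396, 0.0151, 0.04]] [ 0.5307 -0.0497  0.04  ] 0.14435598427757101 0.1703706958975026
w8 [[0.6216, -0.1147, 0.04], [0.481, -0.15, 0.04], [0.5801, 0.0506, 0.04], [0.4398, 0.0152, 0.04]] [ 0.5306 -0.0497  0.04  ] 0.14497070314784263 0.17046955465282743
```

```bash
python3 -m inch '[{"fingers":0.5,"delta_pos":[-0.25,-0.02,2],"spin":0},{"fingers":0.5,"delta_pos":[-0.25,-0.02,4],"spin":0},{"fingers":0.5,"delta_pos":[-0.25,-0.02,5.2],"spin":0},{"fingers":0.5,"delta_pos":[-0.25,-0.02,5.7],"spin":0},{"fingers":0.5,"delta_pos":[-0.25,-0.02,5.7],"spin":0},{"fingers":0.5,"delta_pos":[-0.25,-0.02,5.7],"spin":0}]'
python3 look.py w12; python3 - <<'E'
from h import *
im=cv2.imread("pics/w12.png")
cv2.imwrite("pics/c12.png",cv2.resize(im[0:240,140:370],None,fx=2.5,fy=2.5,interpolation=cv2.INTER_CUBIC))
im=capture("side"); crop(im,170,140,300,240,6,"s2")
E
```

```text
time_s: 16.25
tcp_pos: [0.5312, -0.05, 0.1458]
ee_rot: [[0.242, -0.97, 0.002], [-0.97, -0.242, -0.0], [0.0, -0.002, -1.0]]
wrist_force: [-0.0, -0.0, -1.7]
gripper_width: 0.252
16.25 [ 0.5312 -0.05    0.1458] x [ 2.420e-01 -9.703e-01  5.000e-04] y [-0.9703 -0.242  -0.0015] joints [ 12.1  17.2 -18.8   0.  -53.9   1.9] F [-0.  -0.  -1.7] 0.252
```

View pics/c12.png

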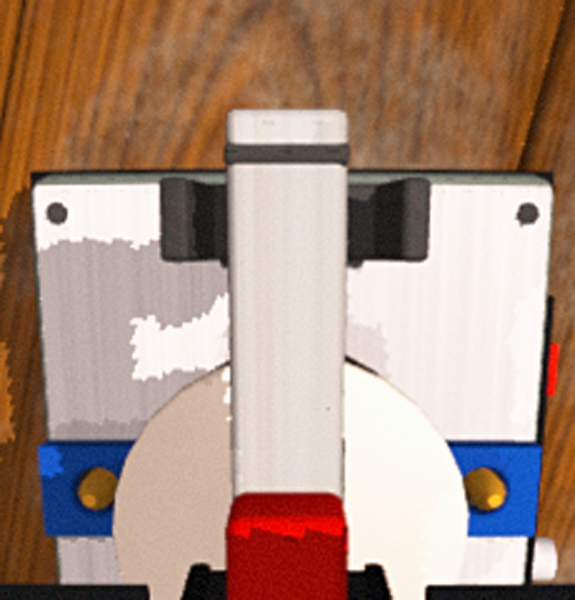

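View pics/s2.png

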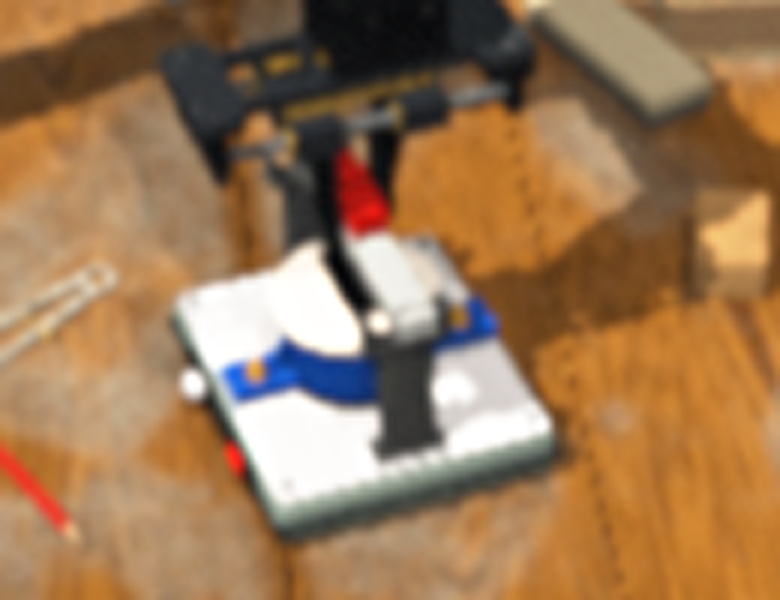

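```bash
python3 -m inch '[{"fingers":0.5,"delta_pos":[0,0.13,0],"spin":0},{"fingers":0.5,"delta_pos":[0,0.13,0.3],"spin":0},{"fingers":0.5,"delta_pos":[0,0.13,0.6],"spin":0},{"fingers":0.5,"delta_pos":[0,0.13,0.85],"spin":0},{"fingers":0.5,"delta_pos":[0,0.13,0.95],"spin":0},{"fingers":0.5,"delta_pos":[0,0.13,0.95],"spin":0}]'
python3 look.py w13; python3 - <<'E'
from h import *
c=np.load("pics/w13.npz")
im=cv2.imread("pics/w13.png")
cv2.imwrite("pics/c13.png",cv2.resize(im[0:240,140:370],None,fx=2.5,fy=2.5,interpolation=cv2.INTER_CUBIC))
E
```

```text
time_s: 16.95
tcp_pos: [0.5291, -0.0502, 0.1362]
ee_rot: [[0.242, -0.97, -0.0], [-0.97, -0.242, -0.0], [0.0, 0.0, -1.0]]
wrist_force: [-2.6, 1.0, 3.2]
gripper_width: 0.253
16.95 [ 0.5291 -0.0502  0.1362] x [ 2.422e-01 -9.702e-01  3.000e-04] y [-9.702e-01 -2.422e-01  1.000e-04] joints [ 12.1  17.7 -19.7   0.  -52.6   1.9] F [-2.6  1.   3.2] 0.253
```

View pics/c13.png

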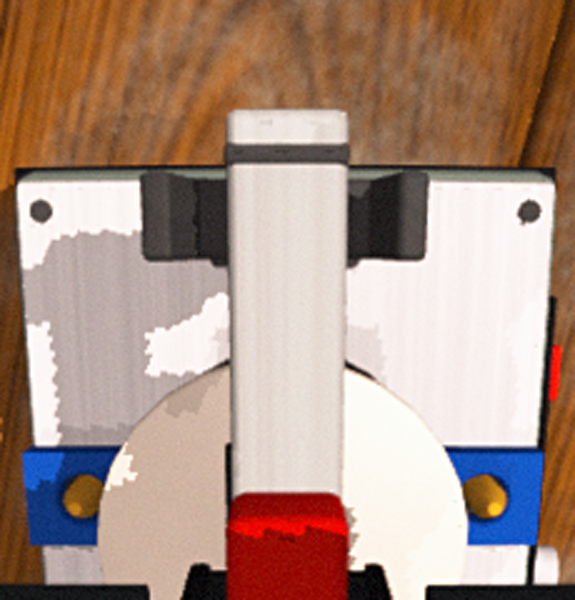

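```bash
python3 - <<'E'
from h import *
c=np.load("pics/w13.npz")
s=sense();X=s["ee_rot"][:,0];Y=s["ee_rot"][:,1];t=s["tcp_pos"]
def T(u,z): p=px2w(c,u,z)-t; return (p@X*1e3).round(1),(p@Y*1e3).round(1)
q=lambda x,y:(140+x/2.5-.3,y/2.5-.3)
print("fork",[T(q(*u),.141) for u in [(143,173),(428,173),(143,260),(428,260)]])
print("screws",[T(q(*u),.04) for u in [(41,211),(529,211)]])
print("bar end",T(q(287,110),.14))
print((np.array([.5306,-.0497,0])-t)@X)
E
```

```text
fork [(np.float64(87.2), np.float64(-26.4)), (np.float64(87.3), np.float64(24.1)), (np.float64(72.1), np.float64(-26.9)), (np.float64(72.1), np.float64(24.7))]
screws [(np.float64(85.2), np.float64(-73.7)), (np.float64(85.3), np.float64(70.7))]
bar end (np.float64(97.9), np.float64(-0.8))
-0.00020561676183697354
```

```bash
python3 -m inch '[{"fingers":5,"delta_pos":[0,0,0],"spin":0},{"fingers":5,"delta_pos":[0,0,0],"spin":0},{"fingers":5,"delta_pos":[0,0,0],"spin":0},{"fingers":5,"delta_pos":[0,0,0],"spin":0},{"fingers":5,"delta_pos":[0,0,-2],"spin":0},{"fingers":5,"delta_pos":[0,0,-5],"spin":0},{"fingers":5,"delta_pos":[-3,0,-9],"spin":0},{"fingers":5,"delta_pos":[-6.5,0,-13],"spin":0},{"fingers":5,"delta_pos":[-6.5,0,-16],"spin":0},{"fingers":5,"delta_pos":[-6.5,0,-16],"spin":0},{"fingers":5,"delta_pos":[-6.5,0,-16],"spin":0},{"fingers":5,"delta_pos":[-6.5,0,-16],"spin":0}]'
python3 look.py w14; python3 - <<'E'
from h import *
im=cv2.imread("pics/w14.png")
cv2.imwrite("pics/c14.png",cv2.resize(im[0:230,140:370],None,fx=2.6,fy=2.6,interpolation=cv2.INTER_CUBIC))
im=capture("side"); crop(im,170,120,300,220,6,"s3")
E
```

```text
time_s: 18.2
tcp_pos: [0.5129, 0.0126, 0.2943]
ee_rot: [[0.241, -0.97, -0.002], [-0.97, -0.241, -0.0], [-0.0, 0.002, -1.0]]
wrist_force: [-0.1, 0.2, -0.7]
gripper_width: 0.576
18.2 [0.5129 0.0126 0.2943] x [ 2.414e-01 -9.704e-01 -3.000e-04] y [-0.9704 -0.2414  0.0024] joints [ 19.5   8.5  -7.8  -0.  -73.8  -5.6] F [-0.1  0.2 -0.7] 0.576
```

View pics/c14.png

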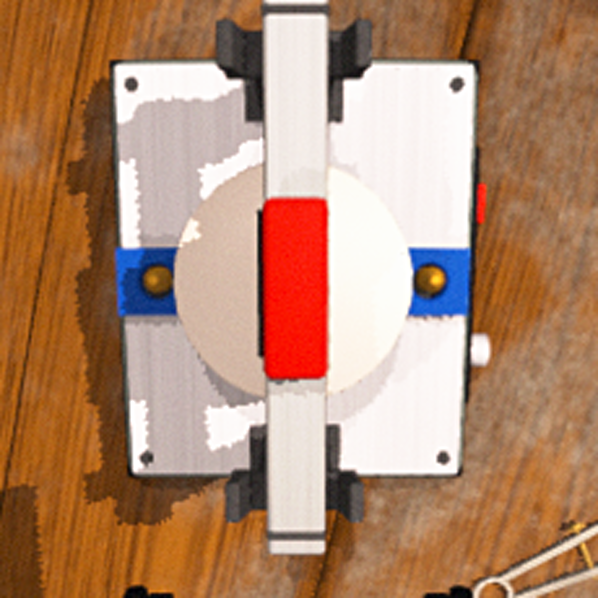

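View pics/s3.png

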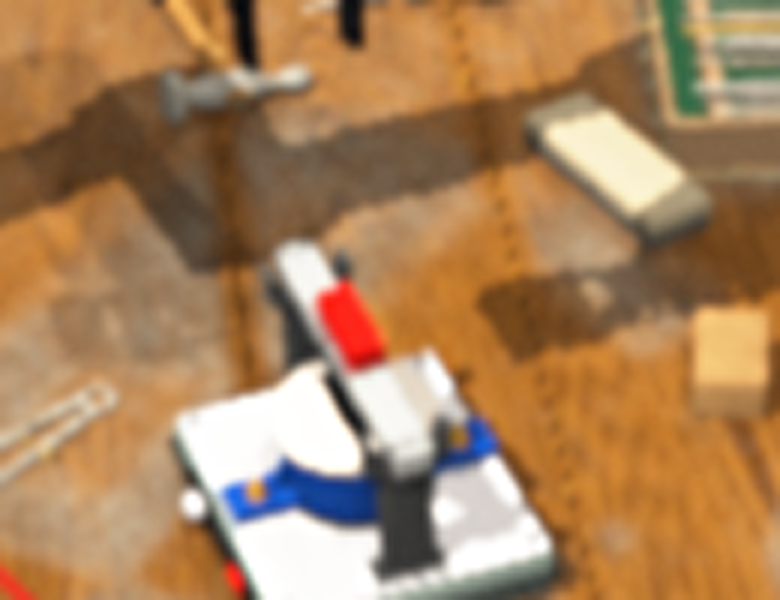

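```bash
python3 - <<'E'
from h import *
c=np.load("pics/w14.npz")
R=sense()["ee_rot"];X=R[:,0];Y=R[:,1]
b=np.array([.5306,-.0497,0])
def T(x,y,z): p=px2w(c,(140+x/2.6-.3,y/2.6-.3),z)-b; return (p@X*1e3).round(1),(p@Y*1e3).round(1)
print("bands",T(296,13,.14),T(297,536,.14))
print("bottom end",T(297,553,.14))
print("red",T(296,198,.16),T(296,379,.16))
print("fork cheeks top",T(235,20,.141),T(356,20,.141),T(233,520,.141),T(357,520,.141))
print("fork out-in",T(217,72,.141),T(372,72,.141),T(230,472,.141),T(360,472,.141))
print("screws",[T(*u,.04) for u in [(131,84),(457,84),(146,457),(443,457)]])
print("pegs",T(157,281,.055),T(430,281,.055))
E
python3 -m inch '[{"fingers":5,"delta_pos":[-1.5,0,-3],"spin":0},{"fingers":5,"delta_pos":[-1.5,0,-5],"spin":0},{"fingers":5,"delta_pos":[-1.5,0,-5],"spin":0},{"fingers":5,"delta_pos":[-1.5,0,-5],"spin":0}]'
python3 look.py w15
python3 - <<'E'
import cv2
im=cv2.imread("pics/w15.png")
cv2.imwrite("pics/c15.png",cv2.resize(im[0:230,155:355],None,fx=2.6,fy=2.6,interpolation=cv2.INTER_CUBIC))
E
```

```text
bands (np.float64(89.1), np.float64(1.2)) (np.float64(-92.8), np.float64(1.6))
bottom end (np.float64(-99.6), np.float64(1.6))
red (np.float64(28.1), np.float64(1.3)) (np.float64(-30.6), np.float64(1.3))
fork cheeks top (np.float64(86.7), np.float64(-19.0)) (np.float64(86.8), np.float64(21.0)) (np.float64(-86.2), np.float64(-22.4)) (np.float64(-86.1), np.float64(24.2))
fork out-in (np.float64(70.3), np.float64(-25.2)) (np.float64(70.3), np.float64(26.6)) (np.float64(-67.6), np.float64(-23.2)) (np.float64(-67.6), np.float64(24.9))
screws [(np.float64(85.2), np.float64(-72.5)), (np.float64(85.3), np.float64(72.3)), (np.float64(-84.9), np.float64(-72.3)), (np.float64(-84.8), np.float64(72.6))]
pegs (np.float64(-0.8), np.float64(-61.2)) (np.float64(-0.7), np.float64(60.8))
time_s: 18.7
tcp_pos: [0.5096, 0.0273, 0.3446]
ee_rot: [[0.241, -0.97, -0.002], [-0.97, -0.241, 0.0], [-0.0, 0.001, -1.0]]
wrist_force: [-0.7, 0.3, -0.5]
gripper_width: 0.576
18.7 [0.5096 0.0273 0.3446] x [ 2.413e-01 -9.704e-01 -4.000e-04] y [-0.9704 -0.2414  0.0014] joints [ 21.3   7.   -2.5  -0.  -80.5  -7.3] F [-0.7  0.3 -0.5] 0.576
```

View pics/c15.png

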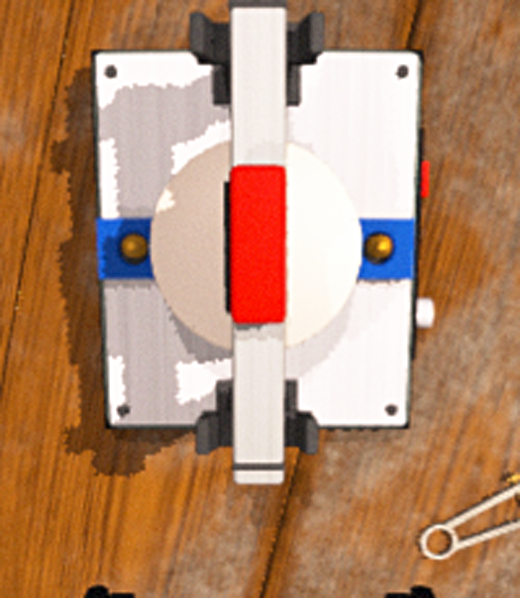

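The bar sits about 1.5–2 mm off centre toward tool −x. There's plenty of time, so I'll regrip it, lift a few mm, and shift it +1.7 mm.

```bash
python3 -m inch '[{"fingers":5,"delta_pos":[4,0,4],"spin":0},{"fingers":5,"delta_pos":[8,0,8],"spin":0},{"fingers":5,"delta_pos":[8,0,12],"spin":0},{"fingers":5,"delta_pos":[8,0,16],"spin":0},{"fingers":5,"delta_pos":[8,0,19],"spin":0},{"fingers":5,"delta_pos":[8,0,20.5],"spin":0},{"fingers":5,"delta_pos":[8,0,20.9],"spin":0},{"fingers":5,"delta_pos":[8,0,20.9],"spin":0},{"fingers":0.5,"delta_pos":[8,0,20.9],"spin":0},{"fingers":0.5,"delta_pos":[8,0,20.9],"spin":0},{"fingers":0.5,"delta_pos":[8,0,20.9],"spin":0},{"fingers":0.5,"delta_pos":[8,0,20.9],"spin":0},{"fingers":0.5,"delta_pos":[8,0,20.9],"spin":0}]'
python3 -m inch '[{"fingers":0.5,"delta_pos":[0,0,-0.3],"spin":0},{"fingers":0.5,"delta_pos":[0,0,-0.5],"spin":0},{"fingers":0.5,"delta_pos":[0.17,0.1,-0.5],"spin":0},{"fingers":0.5,"delta_pos":[0.17,0.1,-0.5],"spin":0},{"fingers":0.5,"delta_pos":[0.17,0.1,-0.2],"spin":0},{"fingers":0.5,"delta_pos":[0.17,0.1,0],"spin":0},{"fingers":0.5,"delta_pos":[0.17,0.1,0.05],"spin":0},{"fingers":0.5,"delta_pos":[0.17,0.1,0.05],"spin":0}]'
```

```text
time_s: 20.05
tcp_pos: [0.5293, -0.0502, 0.1371]
ee_rot: [[0.242, -0.97, 0.001], [-0.97, -0.242, 0.0], [0.0, -0.001, -1.0]]
wrist_force: [-0.6, -0.3, 1.7]
gripper_width: 0.25
time_s: 20.85
tcp_pos: [0.5286, -0.0522, 0.1371]
ee_rot: [[0.242, -0.97, 0.0], [-0.97, -0.242, -0.0], [0.0, 0.0, -1.0]]
wrist_force: [-3.2, 0.7, 5.2]
gripper_width: 0.253
```

```bash
python3 -m inch '[{"fingers":5,"delta_pos":[0,0,0],"spin":0},{"fingers":5,"delta_pos":[0,0,0],"spin":0},{"fingers":5,"delta_pos":[0,0,0],"spin":0},{"fingers":5,"delta_pos":[0,0,0],"spin":0},{"fingers":5,"delta_pos":[0,0,-2],"spin":0},{"fingers":5,"delta_pos":[0,0,-5],"spin":0},{"fingers":5,"delta_pos":[-3,0,-9],"spin":0},{"fingers":5,"delta_pos":[-6.5,0,-13],"spin":0},{"fingers":5,"delta_pos":[-8,0,-17],"spin":0},{"fingers":5,"delta_pos":[-8,0,-21],"spin":0},{"fingers":5,"delta_pos":[-8,0,-21],"spin":0},{"fingers":5,"delta_pos":[-8,0,-21],"spin":0},{"fingers":5,"delta_pos":[-8,0,-21],"spin":0}]'
python3 look.py w16; python3 - <<'E'
from h import *
im=cv2.imread("pics/w16.png")
cv2.imwrite("pics/c16.png",cv2.resize(im[0:230,155:355],None,fx=2.6,fy=2.6,interpolation=cv2.INTER_CUBIC))
im=capture("side"); crop(im,170,120,300,220,6,"s4")
im=capture("top"); cv2.imwrite("pics/t4.png",im[:,:,::-1])
E
```

```text
time_s: 22.15
tcp_pos: [0.5087, 0.0254, 0.3447]
ee_rot: [[0.242, -0.97, -0.003], [-0.97, -0.242, -0.0], [-0.0, 0.003, -1.0]]
wrist_force: [0.1, -0.5, 0.0]
gripper_width: 0.577
22.15 [0.5087 0.0254 0.3447] x [ 2.416e-01 -9.704e-01 -3.000e-04] y [-0.9704 -0.2416  0.0025] joints [ 21.1   7.   -2.6  -0.  -80.6  -7.1] F [ 0.1 -0.5  0. ] 0.577
```

View pics/c16.png

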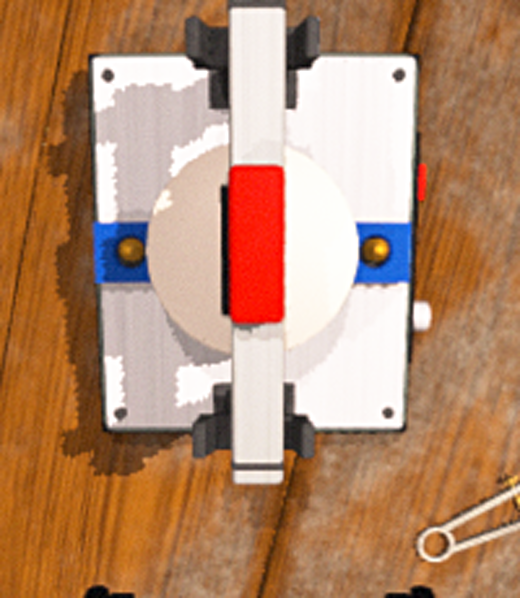

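View pics/s4.png

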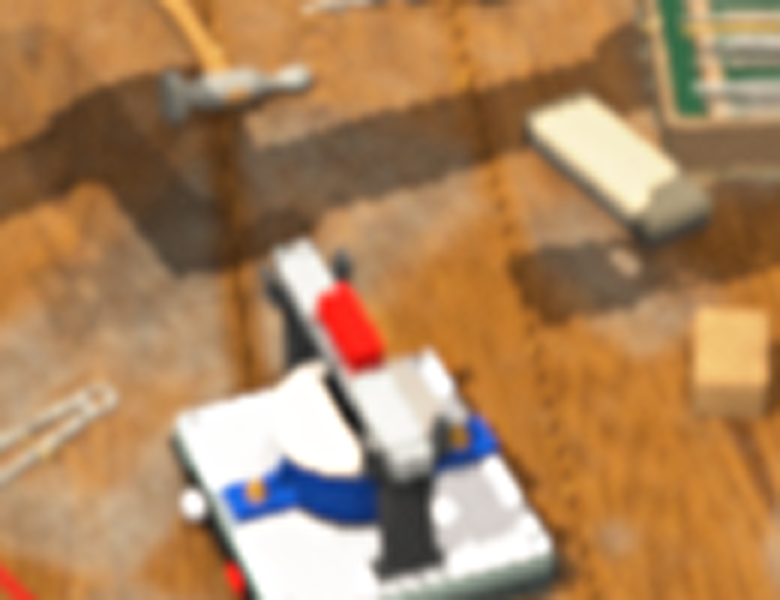

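View pics/t4.png

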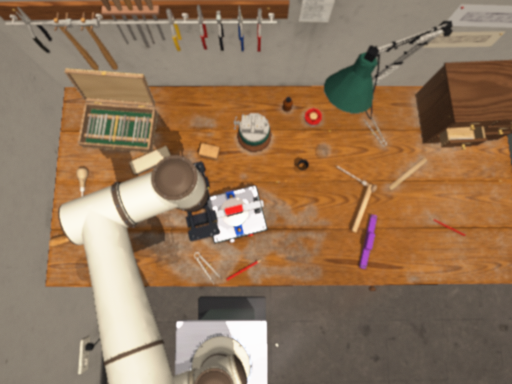

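```bash
python3 - <<'E'
from h import *
c=np.load("pics/w16.npz")
R=sense()["ee_rot"];X=R[:,0];Y=R[:,1]
b=np.array([.5306,-.0497,0])
def T(x,y,z): p=px2w(c,(155+x/2.6-.3,y/2.6-.3),z)-b; return (p@X*1e3).round(1),(p@Y*1e3).round(1)
print("ends? bands",T(257,4,.14),T(258,467,.14),T(258,485,.14))
print("red",T(257,165,.16),T(257,324,.16))
print("fork",T(187,66,.141),T(319,66,.141),T(194,415,.141),T(314,415,.141),T(205,20,.141),T(205,455,.141))
print("screws",[T(*u,.04) for u in [(108,75),(398,75),(120,413),(388,413)]])
im=cv2.imread("pics/w16.png"); print(im[0:8,254].tolist(), im[174:192,254].sum(1).tolist())
E
```

```text
ends? bands (np.float64(91.8), np.float64(2.1)) (np.float64(-91.4), np.float64(2.6)) (np.float64(-99.4), np.float64(2.6))
red (np.float64(29.9), np.float64(2.2)) (np.float64(-29.3), np.float64(2.2))
fork (np.float64(68.9), np.float64(-25.0)) (np.float64(68.9), np.float64(26.1)) (np.float64(-68.6), np.float64(-24.4)) (np.float64(-68.6), np.float64(26.2)) (np.float64(85.7), np.float64(-17.9)) (np.float64(-85.9), np.float64(-20.1))
screws [(np.float64(85.1), np.float64(-72.3)), (np.float64(85.2), np.float64(71.8)), (np.float64(-85.4), np.float64(-72.1)), (np.float64(-85.3), np.float64(72.5))]
[[71, 75, 83], [85, 88, 91], [101, 106, 116], [221, 232, 244], [241, 244, 250], [238, 241, 247], [237, 242, 247], [236, 242, 248]] [680, 684, 699, 718, 390, 243, 274, 694, 701, 687, 700, 637, 335, 271, 281, 280, 275, 280]
```

The bar is centred to within about 0.5 mm end to end and resting in both forks. The bowl is on its pegs and the bystanders are unmoved. Handing in.

```bash
python3 -c "
from station import *
print(finish_job())"
```

```text
the job is handed in; nothing more can be done
None
```

I set the bowl on the base first, then laid the steel bar with the red grip across the forks and handed the job in at about 22 s. The gripper was open and well clear of everything.

**Bowl:** in the last wrist and side views, both brass pegs come up through the ears, with the bowl upright and looking flat on the deck. The wrist force showed the deck taking its weight.

**Bar:** I first set it down about 1.5–2 mm off centre end to end, so I picked it up again and moved it. By the red grip and end bands it is now centred to about 0.3 mm. It rests in both forks, at about the height expected for the fork floors.

**Not perfect:** when I moved the bar I also shifted it 1 mm sideways, which it didn't need. It now lies about 1.6 mm to one side in the forks, where it has about 6 mm of room each way.

**Left alone:** in the last top view the cork block, the loupe and the purple bar look unmoved. The arm hides part of the oilstone there, but the side view shows it in place. I checked these by eye only.

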